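# Change over the laser-welding fixture

## Task

Change the welding bench over to the next job: sort every weld sample left from the last run, including any lying on the fixture base, flat ones into the blue tray and T-shaped ones into the yellow tray. Carry the aluminium fixture plate by its handle to the steel base, orange mark to orange mark, and lower it over the round pin and the diamond pin, working it about if need be, until it is fully down and flush on both before you let go. Then take the scanner from its holder, hold it steady for a good second pointing straight down at the middle of the barcode label on the seated plate from about a hand's width (10 to 15 cm) above, put it back upright, nose down, in its holder, and leave the other tools on the bench where they are.

Things in the scene. Friction and masses are not known exactly. Their poses are not given: they have to be found in the camera images.
- base: fixture base: dark steel block bolted to the bench, 120 (x) x 200 (y) x 25 mm high; origin at the centre of its underside, z up. Two steel locating pins, 16 mm across, stand on its top face at y = +70 mm (round) and y = -70 mm (diamond), x = 0. A flat sample may lie between the pins.
- round_pin (a point): foot of the round pin on the base's top face (25 mm above the bench): 16 mm diameter, 22 mm tall, its top 7 mm tapering to 11 mm diameter; an orange paint mark on the base's -x edge beside it
- diamond_pin (a point): foot of the diamond pin on the base's top face: 16 mm wide across the line that joins the pins, 10 mm along it, 16 mm tall, its top 6 mm tapering
- plate: aluminium fixture plate, 110 (x) x 180 (y) x 12 mm, 0.6 to 0.85 kg, balanced at its middle; origin at the centre of its underside. Two through holes, 17.5 mm diameter, at y = +70 and -70 mm, x = 0. On top a handle, low stops and clamp at the +x corners (13 mm high), a label; orange mark on the -x edge by the +y hole. Its place is 25 mm above the base's origin, axes lined up
- plate_round_hole (a point): centre of the plate's +y hole at its underside: belongs on the round pin
- plate_diamond_hole (a point): centre of the plate's -y hole at its underside: belongs on the diamond pin
- plate_handle (a point): middle of the plate's black handle bar: bar 86 mm long along the plate's x, 16 mm wide (y), 18 mm high, its middle 41 mm above the plate's top (53 mm above its underside), carried by a post 12 mm thick at 35 mm either side
- label (a point): middle of the white barcode label on the plate's top face, 56 x 34 mm, at x = -12 mm, y = -36 mm, z = 12 mm in the plate's frame
- flat1: flat weld sample: bare steel strip, 90 x 34 x 10 mm (0.24 kg), violet heat tint and a weld bead across its middle; origin at the centre of its underside, x along its length, z up through its thickness. May be absent.
- flat2: flat weld sample: bare steel strip, 90 x 34 x 10 mm (0.24 kg), violet heat tint and a weld bead across its middle; origin at the centre of its underside, x along its length, z up through its thickness. May be absent.
- flat3: flat weld sample: bare steel strip, 90 x 34 x 10 mm (0.24 kg), violet heat tint and a weld bead across its middle; origin at the centre of its underside, x along its length, z up through its thickness. May be absent.
- tee1: T-shaped weld sample: bare steel, a foot 80 x 44 x 6 mm with an upright fin 80 long, 8 thick, rising 40 mm from the foot's middle (46 mm tall in all, about 0.36 kg); origin at the centre of the foot's underside, x along the fin, z up along the fin. Can be gripped across the 8 mm fin. May be absent.
- tee2: T-shaped weld sample: bare steel, a foot 80 x 44 x 6 mm with an upright fin 80 long, 8 thick, rising 40 mm from the foot's middle (46 mm tall in all, about 0.36 kg); origin at the centre of the foot's underside, x along the fin, z up along the fin. Can be gripped across the 8 mm fin. May be absent.
- tee3: T-shaped weld sample: bare steel, a foot 80 x 44 x 6 mm with an upright fin 80 long, 8 thick, rising 40 mm from the foot's middle (46 mm tall in all, about 0.36 kg); origin at the centre of the foot's underside, x along the fin, z up along the fin. Can be gripped across the 8 mm fin. May be absent.
- tray_blue: blue open tray fixed to the bench, for flat samples: outside 130 (x) x 172 (y) x 45 mm high, walls and floor about 4 mm; origin at the centre of its underside
- tray_yellow: yellow open tray fixed to the bench, for T-shaped samples: same size and axes as the blue one
- holder: black scanner holder fixed to the bench: foot 95 x 85 x 10 mm, on it a square cup open at the top, inside 47 (x) x 52 (y) mm, its floor 15 mm and its rim 52 mm above the bench; origin at the centre of its underside
- scanner: cordless pistol-shaped scanner, about 0.26 kg, nose down in the holder's cup; origin mid-window on its nose; it looks along its -z. Grey nose 33 (x) x 38 (y) mm to z = 46 mm, then black head 40 x 46 mm up to z = 112; grip the head across its 46 mm (y) at about z = 88. The handle, 30 mm thick, sticks out along -x to 108 mm, z = 58 to 104
- c_clamp: the C-clamp, a bystander on the bench; leave it alone (origin at its underside)
- magnet: the red magnet, a bystander on the bench; leave it alone (origin at its underside)
- wire_brush: the wire brush, a bystander on the bench; leave it alone (origin at its underside)
- paste_tin: the red tin of nozzle paste, a bystander on the bench; leave it alone (origin at its underside)
- hammer: the hammer, a bystander on the bench; leave it alone (origin at its underside)
- wrench: the wrench, a bystander on the bench; leave it alone (origin at its underside)
Not all that is in view belongs to the job. Leave any pink or purple look-alike of the tee3 alone.

How it is judged (in metres and radians):
On the way, in this order (a step that is already met when the one before it is completed fails the run):
1. the plate, still in the robot's grip, is down over both pins (within 6 mm of flush) (horizontal distance between plate_round_hole and round_pin below 0.003 m and horizontal distance between plate_diamond_hole and diamond_pin below 0.003 m and z of each of plate_round_hole, plate_diamond_hole in the frame of base below 0.031 m and contact force between the fingers and plate above 0.5 N), for 0.1 s.
2. with the plate seated flush on both pins, the held scanner looks straight down at the barcode label, steady for one second (horizontal distance between plate_round_hole and round_pin below 0.003 m and horizontal distance between plate_diamond_hole and diamond_pin below 0.003 m and z of each of plate_round_hole, plate_diamond_hole in the frame of base below 0.028 m and x of label in the frame of scanner between -0.02 and 0.02 m and y of label in the frame of scanner between -0.02 and 0.02 m and z of label in the frame of scanner between -0.21 and -0.06 m and angle between scanner's own z axis and vertical below 0.25 rad and linear speed of scanner below 0.03 m/s and contact force between the fingers and scanner above 0.5 N), for 1 s.
At the end, for the whole second after the job is handed in: Flat samples inside the blue tray, T-shaped ones inside the yellow, their undersides below the rim; plate on the base, both holes within 3 mm of their pins and of flush; scanner nose down in its holder, within 14 mm of the middle and 0.25 rad of upright; all at rest (x of flat1 in the frame of tray_blue between -0.056 and 0.056 m and y of flat1 in the frame of tray_blue between -0.078 and 0.078 m and z of flat1 in the frame of tray_blue between 0 and 0.035 m and linear speed of each of flat1, flat2, flat3, tee1, tee2, tee3, scanner below 0.03 m/s and x of flat2 in the frame of tray_blue between -0.056 and 0.056 m and y of flat2 in the frame of tray_blue between -0.078 and 0.078 m and z of flat2 in the frame of tray_blue between 0 and 0.035 m and x of flat3 in the frame of tray_blue between -0.056 and 0.056 m and y of flat3 in the frame of tray_blue between -0.078 and 0.078 m and z of flat3 in the frame of tray_blue between 0 and 0.035 m and x of tee1 in the frame of tray_yellow between -0.056 and 0.056 m and y of tee1 in the frame of tray_yellow between -0.078 and 0.078 m and z of tee1 in the frame of tray_yellow between 0 and 0.04 m and x of tee2 in the frame of tray_yellow between -0.056 and 0.056 m and y of tee2 in the frame of tray_yellow between -0.078 and 0.078 m and z of tee2 in the frame of tray_yellow between 0 and 0.04 m and x of tee3 in the frame of tray_yellow between -0.056 and 0.056 m and y of tee3 in the frame of tray_yellow between -0.078 and 0.078 m and z of tee3 in the frame of tray_yellow between 0 and 0.04 m and horizontal distance between plate_round_hole and round_pin below 0.003 m and horizontal distance between plate_diamond_hole and diamond_pin below 0.003 m and z of each of plate_round_hole, plate_diamond_hole in the frame of base below 0.028 m and linear speed of plate below 0.02 m/s and x of scanner in the frame of holder between -0.014 and 0.014 m and y of scanner in the frame of holder between -0.014 and 0.014 m and z of scanner in the frame of holder between 0 and 0.022 m and angle between scanner's own z axis and vertical below 0.25 rad); the robot touches nothing.
It fails at once if another tool on the bench (clamp, magnet, brush, tin, hammer or wrench) is knocked more than 40 mm out of place (distance of any of c_clamp, magnet, wire_brush, paste_tin, hammer, wrench from where it was at the start of the episode above 0.04 m).
Of flat1, flat2, flat3, tee1, tee2, tee3 only 4 to 6 are there at a start; the rules pass over those that are not, and their reading is None.
At some moment in a run one of flat2, flat3, tee1, tee2, plate may be knocked a few centimetres aside while the robot is not near it.
It also fails if it takes over 210 s, if anything falls off the work surface, if the arm or the gripper's body presses on something with over 40 N, if the wrist force passes 120 N, or if a joint passes its speed limit or range.

## Robot

A 6-joint arm with a two-finger parallel gripper is mounted at the origin on the work surface. World frame = base frame: x ahead of the robot, y to its left, z up, the work surface at z = 0. Lengths are in m, angles in degrees, forces in N, time in s.
With the tool pointing down it reaches from about 0.35 to 0.875 m from the base axis. Payload 4.2 kg.
Tool frame: the origin (TCP) lies midway between the tips of the shut fingers; the grasp point (between the pads) lies 19 mm behind it; z points along the fingers, y is the line along which they close (so a half turn about z gives the same grasp; the last joint's range is limited). The gripper opens to 87 mm and grips with 3 to 60 N. Pads are 19 mm wide; open, the fingers measure 117 mm over their backs; the gripper's body (75 mm by 190 mm) begins 51 mm behind the grasp point.
Start: joints at [81.681, 22.042, 0.453, 0, -68.411, -14.817], TCP at [0.246, 0.575, 0.223] pointing down, gripper open.
Joint ranges: [-179.83, 179.83], [-69.29, 118.12], [-61.27, 80.66], [-181.25, 117.63], [-171.15, -9.14], [-177.46, 177.46]. Speed limits (degrees/s): [159.86, 159.86, 180, 180, 180, 180].

## Interface

Orientations are given as a 3x3 rotation matrix whose columns are the frame's x, y, z axes.
In Python, from station import r, cams gives the robot as it stands.
- The arm moves only by the tool play_rows, never from a script. Its argument "commands" is text: rows parted by semicolons, each of 6 numbers parted by spaces: the shift along the world's x, y, z normalised to -1 to 1, where 1 is 30 mm, then the turn, a rotation vector about the world's x, y, z normalised to -1 to 1, where 1 is 0.15 rad. A call has 1 to 20 rows; each row shifts and turns the commanded pose from where the row before left it; what a row does not reach is not made up. A row lasts 1/10 s, in which the tool goes at most 50 mm and 8.59 degrees, less where a joint would pass 70% of its speed; a pose out of reach is approached as far as the arm can. A call with a number of a shift or a turn outside -1 to 1 is refused whole. A call with a gripper value outside its range is refused whole. "grip" is the finger opening in mm, from 0 to 87, set as the call begins (left out, the last holds). The fingers move at their own pace and stop on an object; the grip force is fixed at half the most. Time passes only in rows, so rows that do not move let the fingers close. It gives the time, the measured TCP pose, the force, the opening and the grip force at its end, in the units of the state.
- r.sense(): the state, without advancing time (a new reading comes with each control period).
- cams.capture(name): name is "scene" or "top" or "wrist"; returns (picture, depth): 480x640x3 uint8, blue, green, red; 480x640 float32, m along the optical axis (not along the pixel's ray), 0 where there is no reading.
- cams.camera_info(name): a dict with "mtx" (3x3 intrinsics, pixels), "R" (3x3) and "t" (3): a world point X has camera coordinates R X + t. Camera axes: x right, y down, z forward; pixel columns grow to the right and rows downward; lengths in m; the calibration is good to about 2 mm. A picture is of the moment at which its call begins: read the wrist's pose just before it. camera_info takes no time and is no camera call; for the wrist camera it gives the pose at the moment of the call.
- r.finish_job(): hands the job in; it is judged then, once.
The state is a dict: "time_s": time; "joints": joint angles; "joint_velocities": joint speeds; "effort": joint torques, N m; "tcp_pos": TCP position; "ee_rot": TCP orientation; "wrist_force": force on the tool from outside, world axes, zero at the start; "moment": the same for the moment, N m; "gripper_width": opening from 0.0 (shut) to 1.0 (fully open); "gripper_force": force on a finger pad.
Only numpy, scipy, OpenCV 4.12 (cv2) and the standard library are available. Lean on these libraries where they do the work, as an engineer would, in place of code of your own. Each camera call takes 0.05 s, during which the arm holds its last target. There are 200 camera calls.

## Working session

There is one attempt and no reset: what is moved stays moved. The work goes in short steps, Python scripts to look and compute and a tool call to move; the robot and the scene stay as the last step left them, time stands still between calls to the robot, and variables do not carry over. Pictures are saved under pics/ and viewed, at most 14 in all, crops included, and the job is handed in when it is done.

Besides the shell and the picture viewer there is one more tool, called after ">>>" by a JSON object that holds its "fn" and its "kwargs". play_rows: Moves the arm, as the interface text tells. Scaled input: -1 to 1 covers 30 mm each way for a shift and 0.15 rad each way for a turn. Its arguments: {"type":"object","properties":{"commands":{"type":"string"},"grip":{"type":"number"}},"required":["commands"]}

```bash
ls; mkdir -p pics; cat > h.py <<'E'
import numpy as np, cv2
from station import r, cams
def cap(n):
    ci=cams.camera_info(n); im,d=cams.capture(n)
    return im,d,ci
def cloud(d,ci):
    K=ci["mtx"];v,u=np.mgrid[:480,:640]
    P=np.stack([(u-K[0][2])/K[0][0]*d,(v-K[1][2])/K[1][1]*d,d],-1)
    return (P-np.array(ci["t"]))@np.array(ci["R"])
def ray(u,v,z,ci):
    K=np.array(ci["mtx"]);R=np.array(ci["R"]);t=np.array(ci["t"])
    c=-R.T@t; w=R.T@np.linalg.inv(K)@[u,v,1]
    return c+w*(z-c[2])/w[2]
E
python3 - <<'E'
from h import *
import pickle
o={}
for n in("scene","top"):
    o[n]=cap(n); cv2.imwrite(f"pics/{n}0.png",o[n][0]); ci=o[n][2]
    print(n,-np.array(ci["R"]).T@ci["t"],np.array(ci["mtx"])[0,0],np.round(ci["R"],2).tolist())
pickle.dump(o,open("o0.pkl","wb"))
s=r.sense();print(s["time_s"],s["tcp_pos"],np.round(s["ee_rot"],3).tolist(),s["gripper_width"])
E
```

```text
pics
scene [0.80106319 0.41558443 0.90690202] 513.8288279419552 [[-0.88, 0.48, 0.01], [0.41, 0.76, -0.51], [-0.25, -0.44, -0.86]]
top [0.40314841 0.00214223 0.94164254] 442.2582102706501 [[-0.01, -1.0, 0.04], [-0.99, 0.01, -0.16], [0.16, -0.04, -0.99]]
0.1 [0.24534532 0.57424678 0.22159846] [[0.92, -0.393, -0.001], [-0.393, -0.92, -0.002], [0.0, 0.002, -1.0]] 1.0040507344766822
```

View pics/top0.png

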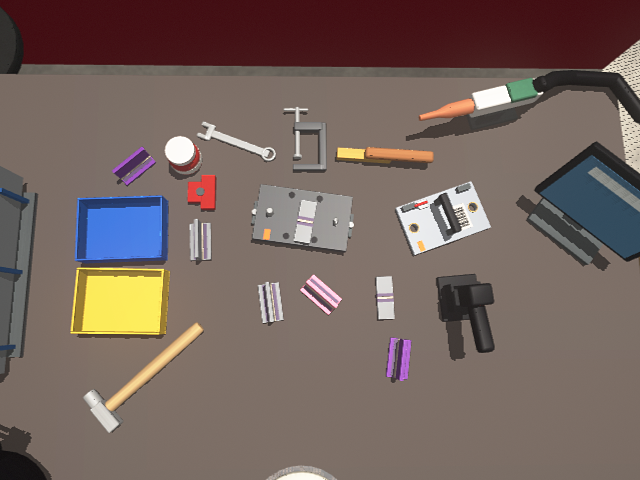

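View pics/scene0.png

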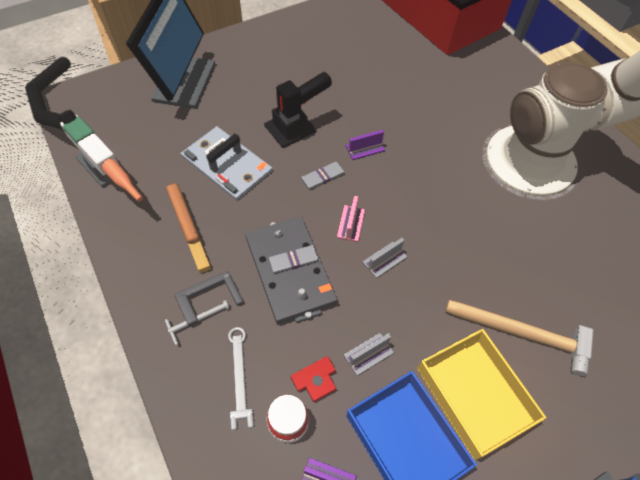

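The top view shows bare-steel flats at (306,222), on the base, and at (385,298). Bare-steel tees are at (200,241) and (270,302). The look-alikes to leave are the pink tee at (321,294) and the purple tees at (399,359) and (133,167). The plate is at (443,218), the base at (302,218), the scanner at (470,300), the blue tray at (122,229) and the yellow tray at (120,301).

```bash
python3 - <<'E'
from h import *
import pickle
o=pickle.load(open("o0.pkl","rb"))
im,d,ci=o["top"]; P=cloud(d,ci)
hsv=cv2.cvtColor(im,cv2.COLOR_BGR2HSV)
print("table z",np.median(P[380:460,250:350,2]))
def rect(name,x0,y0,x1,y1,lo,hi,hs=None):
    q=P[y0:y1,x0:x1]; m=(q[...,2]>lo)&(q[...,2]<hi)
    if hs is not None:
        a=hsv[y0:y1,x0:x1]; m&=(a[...,0]>=hs[0])&(a[...,0]<=hs[1])&(a[...,1]>hs[2])
    p=q[m]
    if len(p)<5: print(name,len(p));return
    (c,s,a)=cv2.minAreaRect((p[:,:2]*1000).astype(np.float32))
    print(name,len(p),"c",np.round(c,1),"size",np.round(s,1),"ang",round(a,1),"z",np.round(np.percentile(p[:,2]*1000,[5,50,95]),1))
rect("flatA",290,198,322,248,.031,.040)
rect("flatB",370,272,400,325,.005,.016)
rect("teeA fin",184,215,216,266,.035,.06); rect("teeA all",184,215,216,266,.003,.06)
rect("teeB fin",255,278,288,326,.035,.06); rect("teeB all",255,278,288,326,.003,.06)
rect("base",245,180,360,256,.018,.030)
rect("rpin",258,200,280,224,.034,.06); rect("dpin",326,212,346,232,.032,.06)
rect("plate",390,178,496,260,.006,.017)
rect("handle",425,188,470,245,.042,.08)
rect("blue rim",70,190,172,272,.040,.05); rect("yel rim",65,262,175,342,.040,.05)
rect("scanner top",430,270,500,360,.11,.2); rect("holder foot",430,265,500,360,.006,.014); rect("rim",430,265,500,360,.046,.056)
rect("orange plate",410,235,432,255,-.1,.1,(5,20,150)); rect("orange base",255,225,275,243,-.1,.1,(5,20,150))
for n,u in dict(pink=(321,294),tin=(181,150),magnet=(203,192),handle_hammer=(190,335)).items(): print(n,np.round(P[u[1],u[0]]*1000))
w=r.sense();print(w["tcp_pos"])
E
python3 - <<'E'
import cv2;im=cv2.imread('pics/top0.png');cv2.imwrite('pics/crop1.png',cv2.resize(im[180:360,170:510],None,fx=2.3,fy=2.3,interpolation=2))
E
```

```text
table z -3.472962787355324e-05
flatA 681 c [598.7 -15.8] size [34.2 89.8] ang 79.4 z [32.5 35.1 37.6]
flatB 703 c [ 439.5 -183.2] size [90.4 34.9] ang 1.3 z [ 7.2 10.1 12.8]
teeA fin 192 c [562.5 207.2] size [79.7  9. ] ang 2.7 z [36.7 45.4 47.9]
teeA all 805 c [564.6 209.2] size [105.9  64.6] ang 0.2 z [ 3.7  7.3 46.8]
teeB fin 169 c [432.   57.7] size [78.9  8.1] ang 7.7 z [42.5 45.8 48.6]
teeB all 822 c [433.5  54.6] size [58.7 98.1] ang 89.9 z [ 3.7  6.8 46.9]
base 4460 c [609.7 -12.9] size [204.1 121.1] ang 81.9 z [22.1 24.9 27.6]
rpin 47 c [618.5  57.9] size [12.4 14.9] ang 26.2 z [37.4 44.7 48.8]
dpin 28 c [599.  -80.4] size [ 8.7 14.8] ang 85.7 z [34.6 39.5 44.1]
plate 3284 c [ 609.9 -313.6] size [110.3 236.5] ang 19.3 z [ 9.3 12.3 15.1]
handle 408 c [ 610.8 -316. ] size [86.1 17. ] ang 20.0 z [48.4 61.4 64.2]
blue rim 868 c [572.1 361.1] size [158.9 178. ] ang 1.5 z [41.  44.1 46.9]
yel rim 701 c [437.6 357.9] size [174.  130.2] ang 88.4 z [40.9 43.9 46.8]
scanner top 892 c [ 395.8 -343.8] size [126.2  44.8] ang 4.7 z [110.8 124.2 128.9]
holder foot 731 c [ 437.9 -342.1] size [95.  85.8] ang 4.3 z [ 7.2 10.2 13. ]
rim 221 c [ 437.8 -342. ] size [56.9 63.2] ang 4.6 z [47.6 51.9 54.6]
orange plate 39 c [ 548.7 -263.7] size [20.4  9.2] ang 14.1 z [10.4 12.8 14.9]
orange base 55 c [573.5  65.3] size [10.5 21.8] ang 82.0 z [22.1 25.3 27.5]
pink [446. -46.  44.]
tin [742. 239.  66.]
magnet [668. 203.  14.]
handle_hammer [367. 218.  24.]
[0.24534532 0.57424678 0.22159846]
```

View pics/crop1.png

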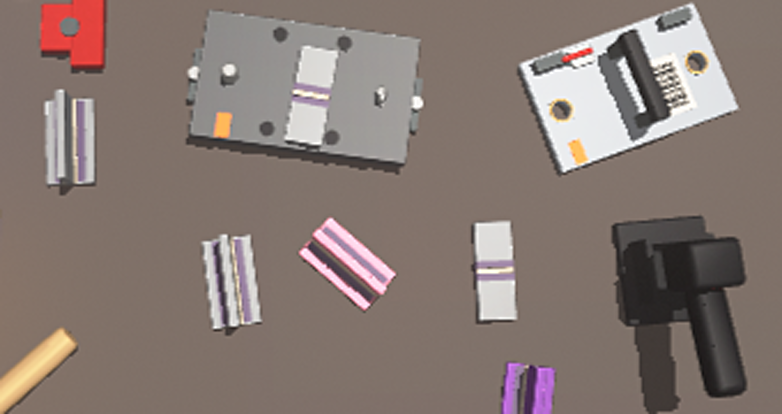

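The crop confirms it. Bare steel with violet tint are the two tees at top-image (200,241) and (270,302) and the two flats. The pink and purple tees are not to be touched. I'll write a re-measure helper, because something may be knocked, and a move planner that only prints numbers.

```bash
cat > plan.py <<'E'
import sys
from h import *
from scipy.spatial.transform import Rotation as Ro
def plan(x,y,z,phi,n):
    s=r.sense(); p=np.array(s["tcp_pos"])*1000; R=np.array(s["ee_rot"])
    a=np.radians(phi); ys=np.array([np.cos(a),np.sin(a),0])
    if ys@R[:,1]<0: ys=-ys
    T=np.stack([np.cross(ys,[0,0,-1]),ys,[0,0,-1]],1)
    rv=Ro.from_matrix(T@R.T).as_rotvec()
    sh=np.array([x,y,z])-p
    print("t",round(s["time_s"],1),"tcp",np.round(p,1),"F",np.round(s["wrist_force"],1),"w",round(s["gripper_width"]*87,1),"gf",np.round(s["gripper_force"],1),"j6",round(s["joints"][5]))
    print("total mm",np.round(sh,1),"deg",np.round(np.degrees(rv),2)); print("per row:",*np.round(np.r_[sh/30,rv/.15]/n,3))
def rect(P,m,name):
    n,l,st,ce=cv2.connectedComponentsWithStats(m.astype(np.uint8))
    if n<2: print(name,"none");return
    k=1+np.argmax(st[1:,4]); p=P[l==k]
    if len(p)<6: print(name,"few",len(p));return
    c,s,a=cv2.minAreaRect((p[:,:2]*1000).astype(np.float32))
    if s[0]<s[1]: s=s[::-1];a+=90
    print(name,len(p),"c",np.round(c,1),"size",np.round(s,1),"long-ang",round((a+90)%180-90,1))
def look(which):
    im,d,ci=cap("top");P=cloud(d,ci);z=P[...,2];h=cv2.cvtColor(im,cv2.COLOR_BGR2HSV)
    # name: world xmin,xmax,ymin,ymax,zmin,zmax
    B=dict(teeA=(480,640,130,262,36,60),teeB=(350,500,10,140,36,60),flatA=(520,680,-65,45,31,45),flatB=(350,518,-270,-110,4,16),
      handle=(520,710,-420,-210,45,75),plate=(480,730,-470,-170,6,17),blue=(490,660,255,460,40,55),base=(480,730,-140,110,18,30))
    for k in which:
        b=B[k];X,Y,Z=P[...,0]*1000,P[...,1]*1000,z*1000
        m=(X>b[0])&(X<b[1])&(Y>b[2])&(Y<b[3])&(Z>b[4])&(Z<b[5])
        if k[:3]=="tee" or k=="flatB": m&=h[...,1]<70
        if k=="blue": m&=(h[...,0]>100)&(h[...,0]<125)&(h[...,1]>150)
        rect(P,m,k)
    return im
a=sys.argv[1:]
if a and a[0]=="look": im=look(a[1].split(",")); a=a[2:]
if a: plan(*map(float,a))
E
python3 plan.py look teeA,teeB,flatA,flatB,handle,blue 562.5 207 120 92.7 13
```

```text
teeA 188 c [562.3 207.3] size [79.2  9.1] long-ang 2.6
teeB 169 c [432.1  57.7] size [79.   8.2] long-ang 7.8
flatA 680 c [598.8 -15.8] size [90.7 34.2] long-ang -10.6
flatB 709 c [ 438.1 -182.6] size [92.  36.3] long-ang 0.8
handle 402 c [ 610.7 -316.6] size [85.7 17.5] long-ang 19.1
blue 594 c [585.5 364.4] size [173.5 130. ] long-ang -88.2
t 0.1 tcp [245.4 574.3 221.8] F [ 0.4 -0.3  0.3] w 87.0 gf 0.0 j6 -15
total mm [ 317.1 -367.3 -101.8] deg [ 9.000e-02 -1.000e-02  2.584e+01]
per row: 0.813 -0.942 -0.261 0.001 -0.0 0.231
```

>>> {"fn": "play_rows", "kwargs": {"commands": "0.81 -0.94 -0.26 0 0 0.23;0.81 -0.94 -0.26 0 0 0.23;0.81 -0.94 -0.26 0 0 0.23;0.81 -0.94 -0.26 0 0 0.23;0.81 -0.94 -0.26 0 0 0.23;0.81 -0.94 -0.26 0 0 0.23;0.81 -0.94 -0.26 0 0 0.23;0.81 -0.94 -0.26 0 0 0.23;0.81 -0.94 -0.26 0 0 0.23;0.81 -0.94 -0.26 0 0 0.23;0.81 -0.94 -0.26 0 0 0.23;0.81 -0.94 -0.26 0 0 0.23;0.81 -0.94 -0.26 0 0 0.23;0 0 0 0 0 0;0 0 0 0 0 0", "grip": 40}}

```text
time_s: 1.65
tcp_pos: [0.5615, 0.2073, 0.1205]
ee_rot: [[0.999, 0.042, -0.001], [0.042, -0.999, -0.001], [-0.001, 0.001, -1.0]]
wrist_force: [0.4, 0.1, -0.1]
gripper_width: 0.457
gripper_force: 0.0
```

```bash
python3 plan.py 562.5 207 17 92.7 4; python3 - <<'E'
from h import *
im,d,ci=cap("wrist");cv2.imwrite("pics/w1.png",im)
E
```

```text
t 1.6 tcp [561.5 207.3 120.5] F [ 0.4  0.1 -0.1] w 39.7 gf 0.0 j6 57
total mm [   1.    -0.3 -103.5] deg [ 0.04 -0.07  0.27]
per row: 0.009 -0.002 -0.862 0.001 -0.002 0.008
```

View pics/w1.png

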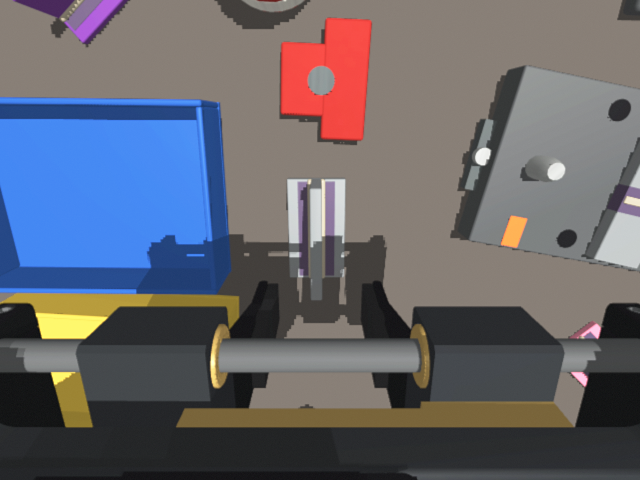

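The wrist view shows the tee's fin at column 317, midway between the fingers at columns 262 and 378. I'll descend and grip.

>>> {"fn": "play_rows", "kwargs": {"commands": "0 0 -0.86 0 0 0;0 0 -0.86 0 0 0;0 0 -0.86 0 0 0;0 0 -0.86 0 0 0;0 0 0 0 0 0;0 0 0 0 0 0"}}

```text
time_s: 2.3
tcp_pos: [0.5613, 0.2092, 0.0185]
ee_rot: [[0.999, 0.047, 0.0], [0.047, -0.999, -0.0], [0.0, 0.0, -1.0]]
wrist_force: [0.1, 0.6, -0.2]
gripper_width: 0.457
gripper_force: 0.0
```

>>> {"fn": "play_rows", "kwargs": {"commands": "0 0 0 0 0 0;0 0 0 0 0 0;0 0 0 0 0 0;0 0 0 0 0 0;0 0 0.95 0 0 0;0 0 0.95 0 0 0;0 0 0.95 0 0 0;0 0 0 0 0 0", "grip": 0}}

```text
time_s: 3.1
tcp_pos: [0.5637, 0.2093, 0.1072]
ee_rot: [[0.999, 0.045, 0.007], [0.045, -0.999, 0.004], [0.007, -0.004, -1.0]]
wrist_force: [0.2, 0.7, -3.9]
gripper_width: 0.078
gripper_force: 29.9
```

```bash
python3 plan.py 437.6 398 102 88.3 8
```

```text
t 3.1 tcp [563.7 209.3 107.2] F [ 0.2  0.7 -3.9] w 6.8 gf 29.9 j6 57
total mm [-126.1  188.7   -5.2] deg [-0.22  0.42 -4.29]
per row: -0.525 0.786 -0.022 -0.003 0.006 -0.062
```

>>> {"fn": "play_rows", "kwargs": {"commands": "-0.525 0.785 0 0 0 -0.06;-0.525 0.785 0 0 0 -0.06;-0.525 0.785 0 0 0 -0.06;-0.525 0.785 0 0 0 -0.06;-0.525 0.785 0 0 0 -0.06;-0.525 0.785 0 0 0 -0.06;-0.525 0.785 0 0 0 -0.06;-0.525 0.785 0 0 0 -0.06;0 0 -0.9 0 0 0;0 0 -0.9 0 0 0;0 0 -0.5 0 0 0;0 0 -0.4 0 0 0;0 0 0 0 0 0"}}

```text
time_s: 4.4
tcp_pos: [0.4395, 0.3988, 0.0285]
ee_rot: [[1.0, -0.023, 0.009], [-0.023, -1.0, 0.005], [0.009, -0.005, -1.0]]
wrist_force: [1.2, -5.6, 27.6]
gripper_width: 0.09
gripper_force: 30.0
```

>>> {"fn": "play_rows", "kwargs": {"commands": "0 0 0 0 0 0;0 0 0 0 0 0;0 0 0.9 0 0 0;0 0 0.95 0 0 0;0 0 0.95 0 0 0;0 0 0 0 0 0", "grip": 36}}

```text
time_s: 5.0
tcp_pos: [0.4369, 0.3984, 0.1095]
ee_rot: [[1.0, -0.026, 0.004], [-0.026, -1.0, 0.005], [0.004, -0.005, -1.0]]
wrist_force: [0.5, 0.0, -0.2]
gripper_width: 0.406
gripper_force: 0.0
```

```bash
python3 plan.py look teeA,teeB,flatB,handle 432.1 57.7 105 97.8 13
```

```text
teeA none
teeB 168 c [431.9  57.7] size [78.5  8.1] long-ang 7.5
flatB 706 c [ 439.4 -183.1] size [90.  34.6] long-ang 1.4
handle 402 c [ 610.9 -316.2] size [86.  17.9] long-ang 20.3
t 5.0 tcp [435.7 397.2 107.3] F [-0.2 -0.2 -0.2] w 35.6 gf 0.0 j6 30
total mm [  -3.6 -339.5   -2.3] deg [-0.14  0.06  9.36]
per row: -0.009 -0.871 -0.006 -0.001 0.001 0.084
```

>>> {"fn": "play_rows", "kwargs": {"commands": "-0.01 -0.87 0 0 0 0.085;-0.01 -0.87 0 0 0 0.085;-0.01 -0.87 0 0 0 0.085;-0.01 -0.87 0 0 0 0.085;-0.01 -0.87 0 0 0 0.085;-0.01 -0.87 0 0 0 0.085;-0.01 -0.87 0 0 0 0.085;-0.01 -0.87 0 0 0 0.085;-0.01 -0.87 0 0 0 0.085;-0.01 -0.87 0 0 0 0.085;-0.01 -0.87 0 0 0 0.085;-0.01 -0.87 0 0 0 0.085;-0.01 -0.87 0 0 0 0.085;0 0 0 0 0 0;0 0 0 0 0 0", "grip": 40}}

```text
time_s: 6.55
tcp_pos: [0.4308, 0.0567, 0.1053]
ee_rot: [[0.991, 0.137, -0.002], [0.137, -0.991, -0.001], [-0.002, 0.001, -1.0]]
wrist_force: [0.8, 0.8, -0.4]
gripper_width: 0.459
gripper_force: 0.0
```

```bash
python3 plan.py 432.1 57.7 18 97.8 4
```

```text
t 6.5 tcp [430.8  56.7 105.3] F [ 0.8  0.8 -0.4] w 39.9 gf 0.0 j6 69
total mm [  1.3   1.  -87.3] deg [ 0.06 -0.13 -0.05]
per row: 0.011 0.008 -0.727 0.002 -0.004 -0.001
```

>>> {"fn": "play_rows", "kwargs": {"commands": "0 0 -0.73 0 0 0;0 0 -0.73 0 0 0;0 0 -0.73 0 0 0;0 0 -0.73 0 0 0;0 0 0 0 0 0;0 0 0 0 0 0"}}

```text
time_s: 7.15
tcp_pos: [0.4315, 0.0578, 0.0186]
ee_rot: [[0.99, 0.139, -0.001], [0.139, -0.99, -0.001], [-0.001, 0.001, -1.0]]
wrist_force: [-0.2, -0.4, 1.1]
gripper_width: 0.461
gripper_force: 0.0
```

>>> {"fn": "play_rows", "kwargs": {"commands": "0 0 0 0 0 0;0 0 0 0 0 0;0 0 0 0 0 0;0 0 0 0 0 0;0 0 0.95 0 0 0;0 0 0.95 0 0 0;0 0 0.95 0 0 0;0 0 0 0 0 0", "grip": 0}}

```text
time_s: 7.95
tcp_pos: [0.4342, 0.0584, 0.1081]
ee_rot: [[0.99, 0.139, 0.009], [0.139, -0.99, 0.004], [0.009, -0.003, -1.0]]
wrist_force: [1.2, 0.5, -0.6]
gripper_width: 0.003
gripper_force: 0.0
```

```bash
python3 plan.py 437.6 318 105 88.3 10
```

```text
t 8.0 tcp [434.2  58.4 108.1] F [ 1.2  0.5 -0.6] w 0.3 gf 0.0 j6 69
total mm [  3.4 259.6  -3.1] deg [-0.18  0.51 -9.68]
per row: 0.011 0.865 -0.01 -0.002 0.006 -0.113
```

The gripper closed on nothing, so I'll look again.

```bash
python3 - <<'E'
from h import *
im,d,ci=cap("top");cv2.imwrite("pics/t2.png",cv2.resize(im[130:390,60:510],None,fx=1.7,fy=1.7))
im,d,ci=cap("wrist");cv2.imwrite("pics/w2.png",im)
E
```

```text
(no output)
```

View pics/t2.png

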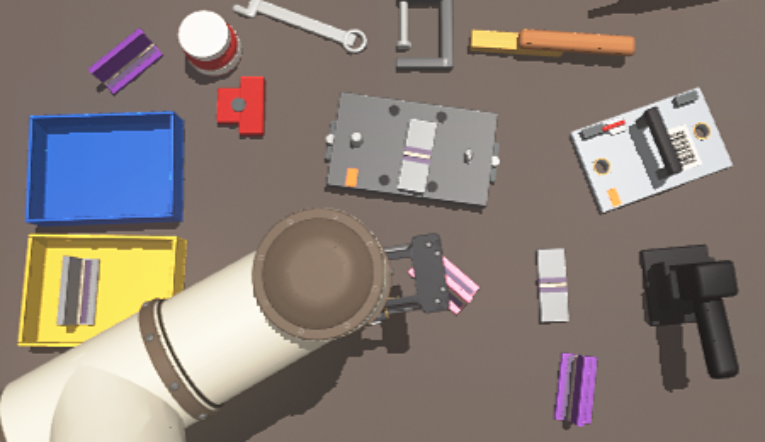

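View pics/w2.png

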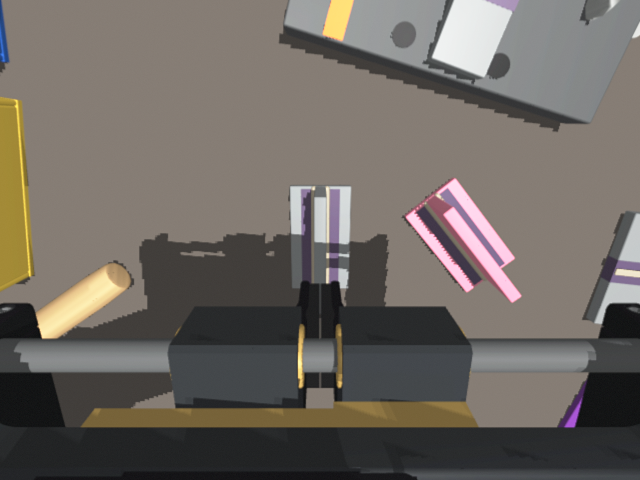

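The wrist view shows teeB still standing ahead of the fingers at (320,237), aligned in yaw. I'll measure it with the wrist depth.

```bash
cat >> h.py <<'E'
def wtee(u0,v0,u1,v1,lo,hi):
    im,d,ci=cap("wrist");P=cloud(d,ci);q=P[v0:v1,u0:u1];h=cv2.cvtColor(im,cv2.COLOR_BGR2HSV)[v0:v1,u0:u1]
    p=q[(q[...,2]*1000>lo)&(q[...,2]*1000<hi)&(d[v0:v1,u0:u1]>0)&(h[...,1]<90)]
    c,s,a=cv2.minAreaRect((p[:,:2]*1000).astype(np.float32)); print(len(p),np.round(c,1),np.round(s,1),a)
E
python3 - <<'E'
from h import *
wtee(270,150,370,285,38,60)
wtee(270,150,370,285,3,12)
E
python3 plan.py 470 57.7 107 97.8 3
```

```text
1167 [445.5  59.3] [58.8  7.8] 7.6418256759643555
4802 [435.5  58.1] [79.  44.1] 7.831315994262695
t 8.2 tcp [430.7  56.8 103.6] F [ 1.  -0.1 -0.1] w 0.8 gf 0.0 j6 69
total mm [39.3  0.9  3.4] deg [ 0.03 -0.09 -0.11]
per row: 0.436 0.01 0.038 0.001 -0.004 -0.004
```

The tee hasn't moved: its foot is at (435.5,58). The fingers may have slipped off, so I'll retry lower and check the grip before lifting.

>>> {"fn": "play_rows", "kwargs": {"commands": "0.1 0.03 0 0 0 0;0 0 0 0 0 0;0 0 -0.74 0 0 0;0 0 -0.74 0 0 0;0 0 -0.74 0 0 0;0 0 -0.74 0 0 0;0 0 0 0 0 0;0 0 0 0 0 0", "grip": 40}}

```text
time_s: 8.95
tcp_pos: [0.4345, 0.058, 0.0153]
ee_rot: [[0.99, 0.138, -0.001], [0.138, -0.99, -0.001], [-0.001, 0.001, -1.0]]
wrist_force: [0.6, 0.9, 1.0]
gripper_width: 0.457
gripper_force: 0.0
```

>>> {"fn": "play_rows", "kwargs": {"commands": "0 0 0 0 0 0;0 0 0 0 0 0;0 0 0 0 0 0;0 0 0 0 0 0;0 0 0 0 0 0", "grip": 0}}

```text
time_s: 9.45
tcp_pos: [0.4347, 0.0582, 0.0159]
ee_rot: [[0.99, 0.138, 0.001], [0.138, -0.99, 0.0], [0.001, -0.0, -1.0]]
wrist_force: [-0.7, -0.3, 0.1]
gripper_width: 0.088
gripper_force: 4.0
```

>>> {"fn": "play_rows", "kwargs": {"commands": "0 0 0 0 0 0;0 0 0 0 0 0;0 0 0 0 0 0;0 0 0.5 0 0 0;0 0 0.95 0 0 0;0 0 0.95 0 0 0;0 0 0.5 0 0 0;0 0 0 0 0 0"}}

```text
time_s: 10.25
tcp_pos: [0.4353, 0.0586, 0.1037]
ee_rot: [[0.99, 0.138, 0.003], [0.138, -0.99, 0.002], [0.004, -0.002, -1.0]]
wrist_force: [0.7, 0.0, -4.0]
gripper_width: 0.089
gripper_force: 30.0
```

```bash
python3 plan.py 437.6 318 105 88.3 10
```

```text
t 10.2 tcp [435.3  58.6 103.7] F [ 0.7  0.  -4. ] w 7.8 gf 30.0 j6 69
total mm [  2.3 259.4   1.3] deg [-0.1   0.2  -9.63]
per row: 0.008 0.865 0.004 -0.001 0.002 -0.112
```

>>> {"fn": "play_rows", "kwargs": {"commands": "0.01 0.865 0 0 0 -0.11;0.01 0.865 0 0 0 -0.11;0.01 0.865 0 0 0 -0.11;0.01 0.865 0 0 0 -0.11;0.01 0.865 0 0 0 -0.11;0.01 0.865 0 0 0 -0.11;0.01 0.865 0 0 0 -0.11;0.01 0.865 0 0 0 -0.11;0.01 0.865 0 0 0 -0.11;0.01 0.865 0 0 0 -0.11;0 0 0 0 0 0;0 0 -0.9 0 0 0;0 0 -0.9 0 0 0;0 0 -0.5 0 0 0;0 0 -0.3 0 0 0;0 0 0 0 0 0"}}

```text
time_s: 11.85
tcp_pos: [0.4364, 0.3159, 0.0222]
ee_rot: [[1.0, -0.027, -0.004], [-0.027, -1.0, -0.004], [-0.003, 0.004, -1.0]]
wrist_force: [-0.3, -0.8, -3.7]
gripper_width: 0.088
gripper_force: 30.0
```

>>> {"fn": "play_rows", "kwargs": {"commands": "0 0 0 0 0 0;0 0 0 0 0 0;0 0 0 0 0 0;0 0 0.9 0 0 0;0 0 0.95 0 0 0;0 0 0.95 0 0 0;0 0 0 0 0 0", "grip": 34}}

```text
time_s: 12.55
tcp_pos: [0.44, 0.3202, 0.114]
ee_rot: [[1.0, -0.025, 0.008], [-0.025, -1.0, 0.008], [0.008, -0.009, -1.0]]
wrist_force: [0.5, 0.5, -0.2]
gripper_width: 0.387
gripper_force: 0.0
```

```bash
python3 plan.py look flatA,flatB,handle 439.3 -183 105 91.3 18
```

```text
flatA 678 c [598.5 -15.8] size [90.  34.2] long-ang -10.6
flatB 710 c [ 439.5 -182.7] size [94.3 35.4] long-ang 1.0
handle 400 c [ 611.  -316.3] size [86.3 17. ] long-ang 19.7
t 12.6 tcp [438.8 319.1 111.8] F [ 0.3 -0.1 -0.4] w 33.6 gf 0.0 j6 35
total mm [ 5.000e-01 -5.021e+02 -6.800e+00] deg [-0.33  0.26  2.8 ]
per row: 0.001 -0.93 -0.013 -0.002 0.002 0.018
```

>>> {"fn": "play_rows", "kwargs": {"commands": "0 -0.93 0 0 0 0.02;0 -0.93 0 0 0 0.02;0 -0.93 0 0 0 0.02;0 -0.93 0 0 0 0.02;0 -0.93 0 0 0 0.02;0 -0.93 0 0 0 0.02;0 -0.93 0 0 0 0.02;0 -0.93 0 0 0 0.02;0 -0.93 0 0 0 0.02;0 -0.93 0 0 0 0.02;0 -0.93 0 0 0 0.02;0 -0.93 0 0 0 0.02;0 -0.93 0 0 0 0.02;0 -0.93 0 0 0 0.02;0 -0.93 0 0 0 0.02;0 -0.93 0 0 0 0.02;0 -0.93 0 0 0 0.02;0 -0.93 0 0 0 0.02;0 0 0 0 0 0;0 0 0 0 0 0", "grip": 64}}

```text
time_s: 14.6
tcp_pos: [0.4369, -0.1849, 0.1081]
ee_rot: [[1.0, 0.026, -0.001], [0.026, -1.0, 0.0], [-0.001, -0.0, -1.0]]
wrist_force: [0.3, 0.9, 0.1]
gripper_width: 0.732
gripper_force: 0.0
```

```bash
python3 plan.py look handle 439.3 -183 5 91.3 4
```

```text
handle 403 c [ 610.8 -315.9] size [85.8 16.8] long-ang 18.3
t 14.7 tcp [ 437.  -184.4  108.2] F [ 0.3  0.1 -0.3] w 63.9 gf 0.0 j6 95
total mm [   2.3    1.4 -103.2] deg [-0.02 -0.05 -0.24]
per row: 0.019 0.012 -0.86 -0.0 -0.001 -0.007
```

>>> {"fn": "play_rows", "kwargs": {"commands": "0.02 0.02 -0.86 0 0 0;0.02 0.02 -0.86 0 0 0;0.02 0 -0.86 0 0 0;0.02 0 -0.85 0 0 0;0 0 0 0 0 0;0 0 0 0 0 0"}}

```text
time_s: 15.25
tcp_pos: [0.4401, -0.1828, 0.0058]
ee_rot: [[1.0, 0.029, -0.001], [0.029, -1.0, -0.0], [-0.001, 0.0, -1.0]]
wrist_force: [-0.0, -0.2, -0.2]
gripper_width: 0.738
gripper_force: 0.0
```

>>> {"fn": "play_rows", "kwargs": {"commands": "0 0 0 0 0 0;0 0 0 0 0 0;0 0 0 0 0 0;0 0 0 0 0 0;0 0 0 0 0 0;0 0 0 0 0 0;0 0 0 0 0 0;0 0 0.5 0 0 0;0 0 0.95 0 0 0;0 0 0.95 0 0 0;0 0 0.6 0 0 0;0 0 0 0 0 0", "grip": 0}}

```text
time_s: 16.45
tcp_pos: [0.4413, -0.1837, 0.0975]
ee_rot: [[1.0, 0.028, 0.005], [0.028, -1.0, -0.001], [0.005, 0.001, -1.0]]
wrist_force: [0.5, 0.3, -2.5]
gripper_width: 0.385
gripper_force: 30.0
```

```bash
python3 plan.py 582 400 115 88.3 20
```

```text
t 16.4 tcp [ 441.3 -183.7   97.5] F [ 0.5  0.3 -2.5] w 33.5 gf 30.0 j6 95
total mm [140.7 583.7  17.5] deg [ 0.04  0.29 -3.28]
per row: 0.234 0.973 0.029 0.0 0.002 -0.019
```

>>> {"fn": "play_rows", "kwargs": {"commands": "0.234 0.97 0.05 0 0 -0.02;0.234 0.97 0.05 0 0 -0.02;0.234 0.97 0.05 0 0 -0.02;0.234 0.97 0.05 0 0 -0.02;0.234 0.97 0.05 0 0 -0.02;0.234 0.97 0.05 0 0 -0.02;0.234 0.97 0.05 0 0 -0.02;0.234 0.97 0.05 0 0 -0.02;0.234 0.97 0.05 0 0 -0.02;0.234 0.97 0.05 0 0 -0.02;0.234 0.97 0 0 0 -0.02;0.234 0.97 0 0 0 -0.02;0.234 0.97 0 0 0 -0.02;0.234 0.97 0 0 0 -0.02;0.234 0.97 0 0 0 -0.02;0.234 0.97 0 0 0 -0.02;0.234 0.97 0 0 0 -0.02;0.234 0.97 0 0 0 -0.02;0.234 0.97 0 0 0 -0.02;0.234 0.97 0 0 0 -0.02"}}

```text
time_s: 18.45
tcp_pos: [0.5795, 0.3989, 0.1072]
ee_rot: [[0.999, -0.033, -0.004], [-0.033, -0.999, -0.003], [-0.004, 0.003, -1.0]]
wrist_force: [0.3, -0.3, -2.0]
gripper_width: 0.38
gripper_force: 30.0
```

```bash
python3 plan.py look blue,flatA,handle 582 400 14 88.3 4
```

```text
blue 255 c [587.1 318.1] size [129.9  82. ] long-ang 1.6
flatA 681 c [598.8 -15.8] size [90.5 34.3] long-ang -10.6
handle 399 c [ 610.8 -316.4] size [86.  17.1] long-ang 19.1
t 18.5 tcp [580.9 403.7 106.9] F [ 3.9  5.  -1.9] w 33.2 gf 30.0 j6 40
total mm [  1.1  -3.7 -92.9] deg [-0.02  0.    0.02]
per row: 0.009 -0.031 -0.774 -0.0 0.0 0.001
```

>>> {"fn": "play_rows", "kwargs": {"commands": "0 -0.1 -0.77 0 0 0;0 0 -0.77 0 0 0;0 0 -0.77 0 0 0;0 0 -0.7 0 0 0;0 0 0 0 0 0;0 0 0 0 0 0"}}

```text
time_s: 19.1
tcp_pos: [0.5798, 0.3948, 0.0185]
ee_rot: [[0.999, -0.033, -0.002], [-0.033, -0.999, -0.003], [-0.002, 0.003, -1.0]]
wrist_force: [0.5, 0.5, -2.5]
gripper_width: 0.376
gripper_force: 30.0
```

>>> {"fn": "play_rows", "kwargs": {"commands": "0 0 0 0 0 0;0 0 0 0 0 0;0 0 0 0 0 0;0 0 0.9 0 0 0;0 0 0.95 0 0 0;0 0 0.95 0 0 0;0 0 0 0 0 0", "grip": 50}}

```text
time_s: 19.8
tcp_pos: [0.5831, 0.3979, 0.1113]
ee_rot: [[0.999, -0.031, 0.01], [-0.031, -0.999, 0.008], [0.009, -0.008, -1.0]]
wrist_force: [0.0, 0.7, 0.0]
gripper_width: 0.577
gripper_force: 0.0
```

```bash
python3 plan.py look flatA,handle 598.7 -15.8 110 79.4 15
```

```text
flatA 677 c [598.8 -15.9] size [89.8 34.1] long-ang -10.6
handle 400 c [ 610.9 -316.5] size [86.1 17.8] long-ang 18.5
t 19.9 tcp [581.8 397.  108.6] F [-0.6  0.6  0.2] w 50.1 gf 0.0 j6 41
total mm [  16.9 -412.8    1.4] deg [-0.28  0.34 -8.75]
per row: 0.038 -0.917 0.003 -0.002 0.003 -0.068
```

>>> {"fn": "play_rows", "kwargs": {"commands": "0.04 -0.917 0 0 0 -0.07;0.04 -0.917 0 0 0 -0.07;0.04 -0.917 0 0 0 -0.07;0.04 -0.917 0 0 0 -0.07;0.04 -0.917 0 0 0 -0.07;0.04 -0.917 0 0 0 -0.07;0.04 -0.917 0 0 0 -0.07;0.04 -0.917 0 0 0 -0.07;0.04 -0.917 0 0 0 -0.07;0.04 -0.917 0 0 0 -0.07;0.04 -0.917 0 0 0 -0.07;0.04 -0.917 0 0 0 -0.07;0.04 -0.917 0 0 0 -0.07;0.04 -0.917 0 0 0 -0.07;0.04 -0.917 0 0 0 -0.07;0 0 0 0 0 0;0 0 0 0 0 0", "grip": 56}}

```text
time_s: 21.55
tcp_pos: [0.5979, -0.0175, 0.1039]
ee_rot: [[0.982, -0.19, -0.001], [-0.19, -0.982, 0.0], [-0.001, 0.0, -1.0]]
wrist_force: [-0.2, 0.4, 0.2]
gripper_width: 0.642
gripper_force: 0.0
```

```bash
python3 plan.py look handle 598.8 -15.8 30 79.4 4
```

```text
handle 403 c [ 610.9 -316.2] size [86.4 17.2] long-ang 18.9
t 21.6 tcp [598.1 -16.9 104. ] F [-0.5  0.  -0.2] w 55.8 gf 0.0 j6 65
total mm [  0.7   1.1 -74. ] deg [-0.01 -0.03  0.3 ]
per row: 0.006 0.009 -0.617 -0.0 -0.001 0.009
```

>>> {"fn": "play_rows", "kwargs": {"commands": "0.02 0.04 -0.62 0 0 0.03;0 0 -0.62 0 0 0;0 0 -0.62 0 0 0;0 0 -0.6 0 0 0;0 0 0 0 0 0;0 0 0 0 0 0"}}

```text
time_s: 22.2
tcp_pos: [0.5991, -0.015, 0.0306]
ee_rot: [[0.983, -0.183, -0.0], [-0.183, -0.983, -0.0], [-0.0, 0.0, -1.0]]
wrist_force: [1.0, -1.2, 0.7]
gripper_width: 0.642
gripper_force: 0.0
```

>>> {"fn": "play_rows", "kwargs": {"commands": "0 0 0 0 0 0;0 0 0 0 0 0;0 0 0 0 0 0;0 0 0 0 0 0;0 0 0 0 0 0;0 0 0 0 0 0;0 0 0 0 0 0;0 0 0.5 0 0 0;0 0 0.95 0 0 0;0 0 0.95 0 0 0;0 0 0.3 0 0 0;0 0 0 0 0 0", "grip": 0}}

```text
time_s: 23.4
tcp_pos: [0.5989, -0.016, 0.1119]
ee_rot: [[0.983, -0.185, 0.001], [-0.185, -0.983, 0.001], [0.001, -0.001, -1.0]]
wrist_force: [0.4, -0.0, -3.5]
gripper_width: 0.377
gripper_force: 30.0
```

```bash
python3 plan.py look base,handle 582 327 112 88.3 13
```

```text
base 1966 c [578.5  -6.4] size [200.   57.3] long-ang 81.8
handle 403 c [ 610.8 -316. ] size [86.1 17.2] long-ang 19.6
t 23.4 tcp [598.  -16.  110.4] F [ 0.5  0.3 -3. ] w 32.9 gf 30.0 j6 65
total mm [-16.  343.    1.6] deg [-0.01 -0.11  8.98]
per row: -0.041 0.88 0.004 -0.0 -0.001 0.08
```

>>> {"fn": "play_rows", "kwargs": {"commands": "-0.04 0.88 0 0 0 0.08;-0.04 0.88 0 0 0 0.08;-0.04 0.88 0 0 0 0.08;-0.04 0.88 0 0 0 0.08;-0.04 0.88 0 0 0 0.08;-0.04 0.88 0 0 0 0.08;-0.04 0.88 0 0 0 0.08;-0.04 0.88 0 0 0 0.08;-0.04 0.88 0 0 0 0.08;-0.04 0.88 0 0 0 0.08;-0.04 0.88 0 0 0 0.08;-0.04 0.88 0 0 0 0.08;-0.04 0.88 0 0 0 0.08;0 0 0 0 0 0;0 0 -0.9 0 0 0;0 0 -0.9 0 0 0;0 0 -0.8 0 0 0;0 0 -0.4 0 0 0;0 0 0 0 0 0"}}

```text
time_s: 25.35
tcp_pos: [0.5815, 0.3253, 0.0179]
ee_rot: [[1.0, -0.03, -0.006], [-0.031, -1.0, -0.005], [-0.006, 0.005, -1.0]]
wrist_force: [-0.1, -0.2, -2.4]
gripper_width: 0.38
gripper_force: 30.0
```

>>> {"fn": "play_rows", "kwargs": {"commands": "0 0 0 0 0 0;0 0 0 0 0 0;0 0 0 0 0 0;0 0 0.9 0 0 0;0 0 0.95 0 0 0;0 0 0.95 0 0 0;0 0 0 0 0 0", "grip": 50}}

```text
time_s: 26.05
tcp_pos: [0.5864, 0.3296, 0.1125]
ee_rot: [[1.0, -0.028, 0.01], [-0.028, -1.0, 0.007], [0.01, -0.008, -1.0]]
wrist_force: [0.2, -0.1, 0.4]
gripper_width: 0.572
gripper_force: 0.0
```

```bash
python3 plan.py look handle,plate,base 590 -150 150 109.3 18; python3 - <<'E'
from h import *
im,d,ci=cap("scene");cv2.imwrite("pics/s3.png",im)
E
```

```text
handle 403 c [ 610.9 -316.6] size [85.9 17.7] long-ang 20.0
plate 3278 c [ 611.1 -317. ] size [182.1 110.3] long-ang -70.8
base 5134 c [610.1  -8.5] size [205.3 120.8] long-ang 81.9
t 26.1 tcp [585.  328.8 109.8] F [-0.5 -0.5  0.5] w 50.0 gf 0.0 j6 45
total mm [   5.  -478.8   40.2] deg [-0.36  0.3  20.97]
per row: 0.009 -0.887 0.074 -0.002 0.002 0.136
```

View pics/s3.png

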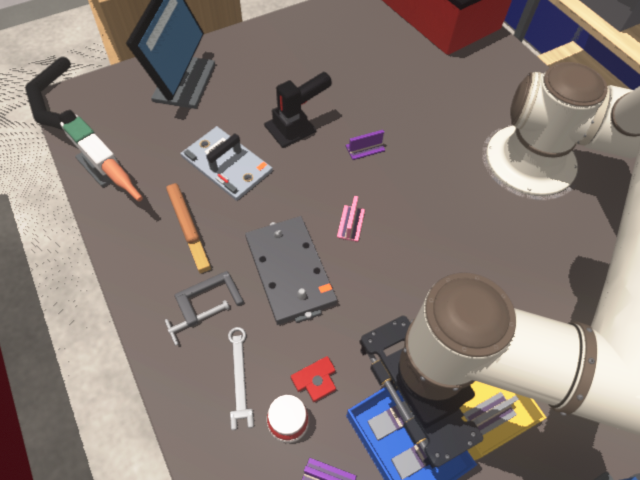

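The scene view shows both flats in blue (about (383,430) and (408,458)), both tees in yellow, and the base clear with its pins. Next I'll look at the base from the wrist, then view the plate from the same relative pose so calibration bias cancels.

>>> {"fn": "play_rows", "kwargs": {"commands": "0.04 -0.95 0.25 0 0 -0.06;0.04 -0.95 0.25 0 0 -0.06;0.04 -0.95 0.25 0 0 -0.06;0.04 -0.95 0.25 0 0 -0.06;0.04 -0.95 0.25 0 0 -0.06;0.04 -0.95 0.25 0 0 -0.06;0.04 -0.95 0.25 0 0 -0.06;0.04 -0.95 0.25 0 0 -0.06;0.04 -0.95 0.25 0 0 -0.06;0.04 -0.95 0.25 0 0 -0.06;0.04 -0.95 0.25 0 0 -0.06;0.04 -0.95 0.25 0 0 -0.06;0 0 0 0 0 0;0 0 0 0 0 0;0 0 0 0 0 0;0 0 0 0 0 0", "grip": 45}}

```text
time_s: 27.75
tcp_pos: [0.5974, -0.0137, 0.1949]
ee_rot: [[0.991, -0.136, -0.001], [-0.136, -0.991, -0.0], [-0.001, 0.0, -1.0]]
wrist_force: [-0.6, -0.7, -0.3]
gripper_width: 0.521
gripper_force: 0.0
```

```bash
python3 - <<'E'
from h import *
import pickle
s=r.sense(); o=cap("wrist"); pickle.dump((o,s),open("wb.pkl","wb")); cv2.imwrite("pics/wb.png",o[0])
im,d,ci=o;P=cloud(d,ci)*1000
print(s["tcp_pos"],np.round(ci["R"],2).tolist(),-np.array(ci["R"]).T@ci["t"])
Z=P[...,2];X=P[...,0];Y=P[...,1]
m=(Z>20)&(Z<29)&(X<700)&(X>520)&(abs(Y+10)<125)
c,sz,a=cv2.minAreaRect(P[m][:,:2].astype(np.float32));print("base",np.round(c,1),np.round(sz,1),a)
for n,y,lo in(("r",58,40),("d",-80,35)):
    m=(Z>lo)&(Z<60)&(abs(X-609)<45)&(abs(Y-y)<30); p=P[m]; print(n,len(p),np.round(p.mean(0),1),np.round(np.ptp(p,0),1))
E
```

```text
[ 0.59742412 -0.01372215  0.19489086] [[-0.14, -0.99, -0.0], [-0.94, 0.13, 0.31], [-0.3, 0.04, -0.95]] [ 0.68337629 -0.0254115   0.35762933]
base [613.1  -8.7] [200.1 120. ] 81.83531951904297
r 252 [624.1  59.4  45.7] [15.3 15.3 10. ]
d 146 [604.4 -77.2  40.1] [14.7  9.8  8.2]
```

View pics/wb.png

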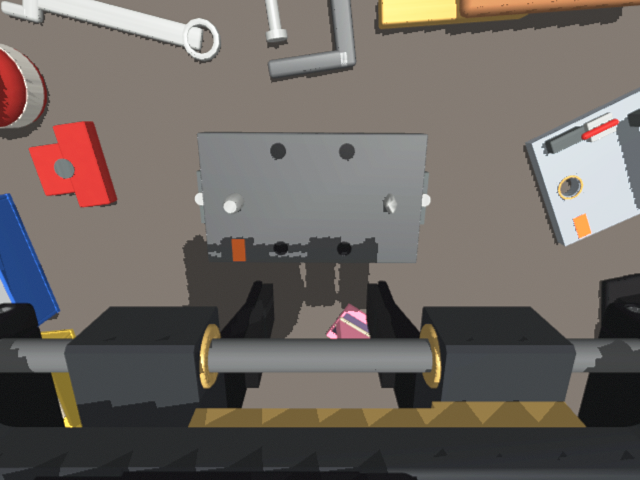

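The wrist view shows the clear base, with the round pin at (233,204) and the diamond at (390,204). Next I'll view the plate from the same relative pose.

>>> {"fn": "play_rows", "kwargs": {"commands": "0 -0.95 -0.04 0 0 0.29;0 -0.95 -0.04 0 0 0.29;0 -0.95 -0.04 0 0 0.29;0 -0.95 -0.04 0 0 0.29;0 -0.95 -0.04 0 0 0.29;0 -0.95 -0.04 0 0 0.29;0 -0.95 -0.04 0 0 0.29;0 -0.95 -0.04 0 0 0.29;0 -0.95 -0.04 0 0 0.29;0 -0.95 -0.04 0 0 0.29;0 -0.95 -0.04 0 0 0.29;0 0 0 0 0 0;0 0 0 0 0 0;0 0 0 0 0 0;0 0 0 0 0 0"}}

```text
time_s: 29.3
tcp_pos: [0.5981, -0.3269, 0.1826]
ee_rot: [[0.942, 0.336, 0.0], [0.336, -0.942, 0.0], [0.0, -0.0, -1.0]]
wrist_force: [0.6, 0.5, 0.4]
gripper_width: 0.516
gripper_force: 0.0
```

```bash
python3 - <<'E'
from h import *
import pickle
s=r.sense(); o=cap("wrist"); pickle.dump((o,s),open("wp.pkl","wb")); cv2.imwrite("pics/wp.png",o[0])
im,d,ci=o;P=cloud(d,ci)*1000
Z=P[...,2];X=P[...,0];Y=P[...,1]
R=np.array(s["ee_rot"]);print(np.array(s["tcp_pos"])*1000,"toolyaw",np.degrees(np.arctan2(R[1,0],R[0,0])))
m=((Z>8)&(Z<16)&(X<720)&(X>500)&(abs(Y+317)<125)&(d>0)).astype(np.uint8)
m[330:]=0
n,l,st,_=cv2.connectedComponentsWithStats(m);k=1+np.argmax(st[1:,4])
c,sz,a=cv2.minAreaRect(P[l==k][:,:2].astype(np.float32));print("plate",np.round(c,1),np.round(sz,1),a)
m=(Z>54)&(Z<75)&(abs(X-611)<70)&(abs(Y+317)<60);m[330:]=0
c,sz,a=cv2.minAreaRect(P[m][:,:2].astype(np.float32));print("handle",np.round(c,1),np.round(sz,1),a,np.percentile(Z[m],[5,50,95]))
# label: white on plate
g=cv2.cvtColor(im,cv2.COLOR_BGR2GRAY)
E
```

```text
[ 598.06775651 -326.862261    182.56124128] toolyaw 19.62039365218568
plate [ 614.  -314.6] [110.4 180.6] 19.23516082763672
handle [ 614.4 -314.5] [85.6 15.7] 18.7064208984375 [60.20413788 62.31549911 63.62512462]
```

View pics/wp.png

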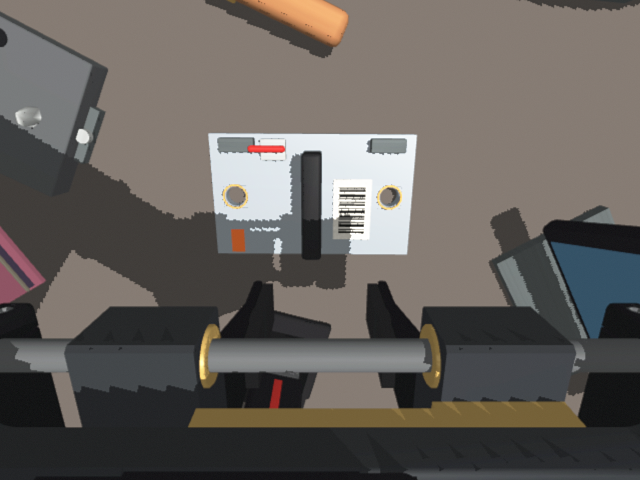

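The wrist view shows the plate with its round hole at (235,196), diamond hole at (389,196), orange mark at (238,239), handle at (312,205) and label at (351,209). I'll grip the handle.

>>> {"fn": "play_rows", "kwargs": {"commands": "0.25 0.19 0 0 0 -0.05;0.25 0.19 0 0 0 0;0 0 -0.9 0 0 0;0 0 -0.9 0 0 0;0 0 -0.9 0 0 0;0 0 -0.9 0 0 0;0 0 -0.8 0 0 0;0 0 -0.48 0 0 0;0 0 0 0 0 0;0 0 0 0 0 0"}}

```text
time_s: 30.35
tcp_pos: [0.6137, -0.3168, 0.0367]
ee_rot: [[0.945, 0.328, 0.001], [0.328, -0.945, -0.001], [0.001, 0.001, -1.0]]
wrist_force: [-0.0, -0.1, 0.5]
gripper_width: 0.514
gripper_force: 0.0
```

>>> {"fn": "play_rows", "kwargs": {"commands": "0 0 0 0 0 0;0 0 0 0 0 0;0 0 0 0 0 0;0 0 0 0 0 0;0 0 0 0 0 0;0 0 0 0 0 0;0 0 0 0 0 0;0 0 0 0 0 0", "grip": 0}}

```text
time_s: 31.15
tcp_pos: [0.6123, -0.3157, 0.0365]
ee_rot: [[0.945, 0.328, -0.001], [0.328, -0.945, 0.001], [-0.001, -0.001, -1.0]]
wrist_force: [-1.7, 4.9, 4.9]
gripper_width: 0.183
gripper_force: 30.0
```

```bash
python3 plan.py 613 -8 110 81.8 12
```

```text
t 31.1 tcp [ 612.3 -315.7   36.5] F [-1.7  4.9  4.9] w 16.0 gf 30.0 j6 123
total mm [  0.7 307.7  73.5] deg [ -0.08  -0.04 -27.32]
per row: 0.002 0.855 0.204 -0.001 -0.0 -0.265
```

>>> {"fn": "play_rows", "kwargs": {"commands": "0 0 0.4 0 0 0;0 0 0.7 0 0 0;0 0 0.8 0 0 0;0 0 0.6 0 0 0;0 0.7 0 0 0 -0.2;0 0.7 0 0 0 -0.2;0 0.7 0 0 0 -0.2;0 0.7 0 0 0 -0.2;0 0.7 0 0 0 -0.2;0 0.7 0 0 0 -0.2;0 0.7 0 0 0 -0.2;0 0.7 0 0 0 -0.2;0 0.7 0 0 0 -0.2;0 0.7 0 0 0 -0.2;0 0.7 0 0 0 -0.2;0 0.7 0 0 0 -0.2;0 0.7 0 0 0 -0.2;0 0.7 0 0 0 -0.2;0 0.4 0 0 0 -0.2;0 0 0 0 0 -0.18"}}

```text
time_s: 33.15
tcp_pos: [0.6121, -0.0095, 0.11]
ee_rot: [[0.99, -0.143, -0.002], [-0.143, -0.99, 0.0], [-0.002, 0.0, -1.0]]
wrist_force: [-0.0, -0.3, -6.2]
gripper_width: 0.182
gripper_force: 30.0
```

>>> {"fn": "play_rows", "kwargs": {"commands": "0 0 0 0 0 0;0 0 0 0 0 0;0 0 0 0 0 0;0 0 0 0 0 0"}}

```text
time_s: 33.55
tcp_pos: [0.6126, -0.0114, 0.1109]
ee_rot: [[0.99, -0.144, -0.0], [-0.144, -0.99, -0.0], [-0.0, 0.0, -1.0]]
wrist_force: [-0.2, 0.7, -6.2]
gripper_width: 0.176
gripper_force: 30.0
```

```bash
python3 plan.py 611.7 -9 95 81.8 1;python3 - <<'E'
from h import *
im,d,ci=cap("wrist");cv2.imwrite("pics/wl.png",im);P=cloud(d,ci)*1000;Z=P[...,2];X=P[...,0];Y=P[...,1]
m=((Z>70)&(Z<98)&(abs(X-613)<110)&(abs(Y+9)<125)&(d>0)).astype(np.uint8); m[300:]=0
n,l,st,_=cv2.connectedComponentsWithStats(m);k=1+np.argmax(st[1:,4]);p=P[l==k]
c,sz,a=cv2.minAreaRect(p[:,:2].astype(np.float32));print("plate",np.round(c,1),np.round(sz,1),a)
A=np.c_[p[:,:2]-p[:,:2].mean(0),np.ones(len(p))];print("plane",np.linalg.lstsq(A,p[:,2],rcond=None)[0])
E
```

```text
t 33.5 tcp [612.6 -11.4 110.9] F [-0.2  0.7 -6.2] w 15.4 gf 30.0 j6 68
total mm [ -0.9   2.4 -15.9] deg [ 0.   -0.01  0.07]
per row: -0.031 0.079 -0.529 0.0 -0.001 0.008
plate [636.  -14.8] [181.5  67.3] 81.84811401367188
plane [ 4.42088660e-02 -5.87071738e-03  8.76815522e+01]
```

View pics/wl.png

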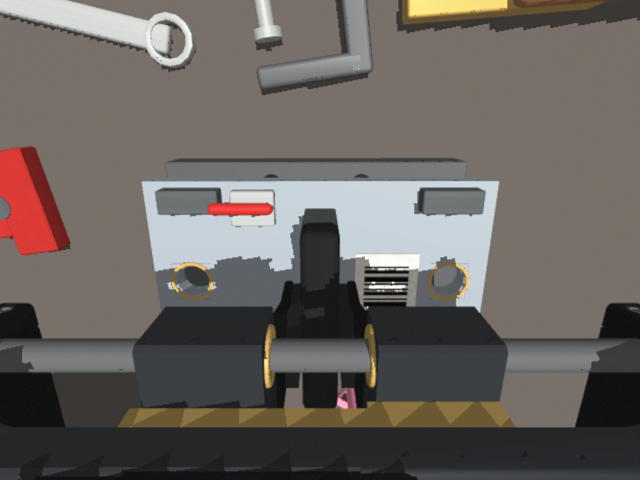

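>>> {"fn": "play_rows", "kwargs": {"commands": "-0.04 0.09 -0.3 0 0 0;0 0 -0.3 0 0 0;0 0 -0.2 0 0 0;0 0 0 0 0 0;0 0 0 0 0 0;0 0 0 0 0 0"}}

```text
time_s: 34.2
tcp_pos: [0.612, -0.008, 0.0873]
ee_rot: [[0.99, -0.143, 0.001], [-0.143, -0.99, -0.0], [0.001, -0.0, -1.0]]
wrist_force: [0.4, -0.2, -6.4]
gripper_width: 0.184
gripper_force: 30.0
```

```bash
python3 plan.py 611.5 -8.7 80 81.85 1
```

```text
t 34.2 tcp [612.   -8.   87.3] F [ 0.4 -0.2 -6.4] w 16.0 gf 30.0 j6 67
total mm [-0.5 -0.7 -7.3] deg [0.   0.05 0.06]
per row: -0.015 -0.025 -0.242 0.0 0.006 0.007
```

>>> {"fn": "play_rows", "kwargs": {"commands": "-0.015 -0.02 -0.1 0 0 0;0 0 -0.1 0 0 0;0 0 -0.1 0 0 0;0 0 -0.1 0 0 0;0 0 0 0 0 0;0 0 0 0 0 0"}}

```text
time_s: 34.8
tcp_pos: [0.6111, -0.0086, 0.0748]
ee_rot: [[0.99, -0.143, -0.0], [-0.143, -0.99, -0.0], [-0.0, 0.0, -1.0]]
wrist_force: [-0.2, 0.2, -5.1]
gripper_width: 0.18
gripper_force: 30.0
```

The round pin is in past its taper with no resistance, so I'll continue down.

>>> {"fn": "play_rows", "kwargs": {"commands": "0 0 -0.1 0 0 0;0 0 -0.1 0 0 0;0 0 -0.1 0 0 0;0 0 0 0 0 0;0 0 0 0 0 0"}}

```text
time_s: 35.3
tcp_pos: [0.6111, -0.0086, 0.0658]
ee_rot: [[0.99, -0.143, -0.0], [-0.143, -0.99, -0.0], [-0.0, 0.0, -1.0]]
wrist_force: [-0.1, 0.1, -6.6]
gripper_width: 0.179
gripper_force: 30.0
```

>>> {"fn": "play_rows", "kwargs": {"commands": "0 0 -0.08 0 0 0;0 0 -0.08 0 0 0;0 0 -0.05 0 0 0;0 0 0 0 0 0;0 0 0 0 0 0"}}

```text
time_s: 35.8
tcp_pos: [0.6113, -0.0086, 0.0615]
ee_rot: [[0.99, -0.143, 0.001], [-0.143, -0.99, -0.0], [0.001, 0.0, -1.0]]
wrist_force: [-4.7, 0.5, 6.1]
gripper_width: 0.183
gripper_force: 30.0
```

>>> {"fn": "play_rows", "kwargs": {"commands": "0 0 -0.06 0 0 0;0 0 0 0 0 0;0 0 0 0 0 0"}}

```text
time_s: 36.1
tcp_pos: [0.6113, -0.0086, 0.0614]
ee_rot: [[0.99, -0.142, 0.002], [-0.142, -0.99, -0.001], [0.002, 0.0, -1.0]]
wrist_force: [-7.4, 0.8, 14.1]
gripper_width: 0.184
gripper_force: 30.0
```

```bash
python3 - <<'E'
from h import *
im,d,ci=cap("top");P=cloud(d,ci)*1000;Z=P[...,2];X=P[...,0];Y=P[...,1]
im,d,ci=cap("wrist");P=cloud(d,ci)*1000;Z=P[...,2];X=P[...,0];Y=P[...,1]
# plate top heights near round/diamond ends via wrist (rows <300), excluding stops
for n,(x,y) in dict(r=(645,60),d=(625,-85),mid=(640,-20)).items():
    m=(abs(X-x)<12)&(abs(Y-y)<12);m[300:]=0
    print(n,m.sum(),np.round(np.percentile(Z[m],[10,50,90]),1) if m.sum() else "")
E
```

```text
r 1943 [36.9 37.7 38.5]
d 1950 [36.8 37.6 38.4]
mid 2566 [37.3 87.  88.2]
```

The plate top reads 37.6 mm at both ends (flush is 37), so it is seated. I'll release it and go for the scanner.

>>> {"fn": "play_rows", "kwargs": {"commands": "0 0 0.06 0 0 0;0 0 0 0 0 0;0 0 0 0 0 0;0 0 0 0 0 0;0 0 0.6 0 0 0;0 0 0.9 0 0 0;0 0 0.9 0 0 0;0 0 0.9 0 0 0;0 0 0.9 0 0 0;0 0 0.9 0 0 0;0 0 0 0 0 0", "grip": 45}}

```text
time_s: 37.3
tcp_pos: [0.6137, -0.0085, 0.2172]
ee_rot: [[0.99, -0.142, 0.009], [-0.142, -0.99, 0.001], [0.009, -0.002, -1.0]]
wrist_force: [0.2, -0.4, 0.5]
gripper_width: 0.516
gripper_force: 0.0
```

```bash
cat > sc.py <<'E'
from h import *
im,d,ci=cap("top");P=cloud(d,ci)*1000;Z=P[...,2];X=P[...,0];Y=P[...,1]
def R(n,m):
    c,sz,a=cv2.minAreaRect(P[m][:,:2].astype(np.float32));print(n,m.sum(),np.round(c,1),np.round(sz,1),round(a,1))
b=(abs(X-430)<140)&(abs(Y+342)<90)
R("head top",b&(Z>120)&(Z<140)); R("foot",b&(Z>6)&(Z<14)); R("rim",b&(Z>46)&(Z<56)); R("handle",b&(Z>95)&(Z<135)&(X<405))
E
python3 sc.py; python3 plan.py 438 -341 215 94.4 14
```

```text
head top 507 [ 438.7 -340.7] [39.8 45.9] 5.6
foot 738 [ 440.9 -341. ] [101.   85.1] 4.8
rim 229 [ 437.9 -342. ] [56.9 63.2] 4.5
handle 690 [ 368.  -346.3] [74.5 29.5] 3.9
t 37.4 tcp [612.3  -8.5 214.7] F [ 0.6 -0.6  0.1] w 44.8 gf 0.0 j6 67
total mm [-1.743e+02 -3.325e+02  3.000e-01] deg [-0.08  0.26 12.62]
per row: -0.415 -0.792 0.001 -0.001 0.002 0.105
```

>>> {"fn": "play_rows", "kwargs": {"commands": "-0.41 -0.79 0 0 0 0.1;-0.41 -0.79 0 0 0 0.1;-0.41 -0.79 0 0 0 0.1;-0.41 -0.79 0 0 0 0.1;-0.41 -0.79 0 0 0 0.1;-0.41 -0.79 0 0 0 0.1;-0.41 -0.79 0 0 0 0.1;-0.41 -0.79 0 0 0 0.1;-0.41 -0.79 0 0 0 0.11;-0.41 -0.79 0 0 0 0.11;-0.41 -0.79 0 0 0 0.11;-0.41 -0.79 0 0 0 0.11;-0.41 -0.79 0 0 0 0.11;-0.41 -0.79 0 0 0 0.11;0 0 0 0 0 0;0 0 0 0 0 0;0 0 0 0 0 0", "grip": 74}}

```text
time_s: 39.05
tcp_pos: [0.439, -0.3398, 0.2119]
ee_rot: [[0.997, 0.076, -0.001], [0.076, -0.997, 0.001], [-0.001, -0.001, -1.0]]
wrist_force: [-0.0, 0.6, 1.2]
gripper_width: 0.847
gripper_force: 0.0
```

```bash
python3 plan.py 439 -341 86 94.6 5; python3 - <<'E'
from h import *
im,d,ci=cap("wrist");cv2.imwrite("pics/ws.png",im);P=cloud(d,ci)*1000;Z=P[...,2];X=P[...,0];Y=P[...,1]
m=(Z>122)&(Z<133)&(abs(X-438)<60)&(abs(Y+341)<40);m[300:]=0
c,sz,a=cv2.minAreaRect(P[m][:,:2].astype(np.float32));print(np.round(c,1),np.round(sz,1),round(a,1))
E
```

```text
t 39.0 tcp [ 439.  -339.8  211.9] F [-0.   0.6  1.2] w 73.7 gf 0.0 j6 115
total mm [   0.    -1.2 -125.9] deg [-0.04 -0.05  0.26]
per row: 0.0 -0.008 -0.84 -0.001 -0.001 0.006
[ 442.2 -339.2] [39.9 45.8] 5.7
```

View pics/ws.png

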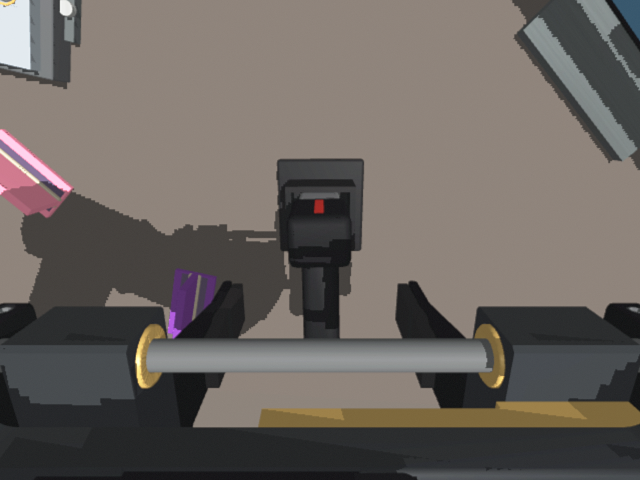

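The head is centred between the fingers at (320,228), with its handle toward the robot. I'll descend, grip and lift.

>>> {"fn": "play_rows", "kwargs": {"commands": "0.03 -0.02 -0.84 0 0 0.05;0 0 -0.84 0 0 0.05;0 0 -0.84 0 0 0;0 0 -0.84 0 0 0;0 0 -0.84 0 0 0;0 0 0 0 0 0;0 0 0 0 0 0"}}

```text
time_s: 39.8
tcp_pos: [0.4404, -0.3407, 0.0869]
ee_rot: [[0.996, 0.092, -0.0], [0.092, -0.996, -0.0], [-0.0, 0.0, -1.0]]
wrist_force: [0.3, -0.3, 0.3]
gripper_width: 0.854
gripper_force: 0.0
```

>>> {"fn": "play_rows", "kwargs": {"commands": "0 0 0 0 0 0;0 0 0 0 0 0;0 0 0 0 0 0;0 0 0 0 0 0;0 0 0 0 0 0;0 0 0 0 0 0;0 0 0 0 0 0;0 0 0 0 0 0", "grip": 0}}

```text
time_s: 40.6
tcp_pos: [0.44, -0.3411, 0.0872]
ee_rot: [[0.996, 0.091, 0.001], [0.091, -0.996, -0.0], [0.0, 0.0, -1.0]]
wrist_force: [-0.6, 1.7, 4.2]
gripper_width: 0.531
gripper_force: 29.8
```

```bash
python3 plan.py 439 -341 86 94.6 5
```

```text
t 40.6 tcp [ 440.  -341.1   87.2] F [-0.6  1.7  4.2] w 46.2 gf 29.8 j6 116
total mm [-1.   0.1 -1.2] deg [ 0.02  0.03 -0.59]
per row: -0.007 0.001 -0.008 0.0 0.001 -0.014
```

>>> {"fn": "play_rows", "kwargs": {"commands": "0 0 0.3 0 0 0;0 0 0.7 0 0 0;0 0 0.8 0 0 0;0 0 0.8 0 0 0;0 0 0.8 0 0 0;0 0 0.8 0 0 0;0 0 0.5 0 0 0;0 0 0.2 0 0 0;0 0 0 0 0 0;0 0 0 0 0 0"}}

```text
time_s: 41.6
tcp_pos: [0.4391, -0.3406, 0.2323]
ee_rot: [[0.996, 0.09, -0.002], [0.09, -0.996, 0.002], [-0.002, -0.002, -1.0]]
wrist_force: [-0.3, 0.5, -2.9]
gripper_width: 0.528
gripper_force: 29.8
```

>>> {"fn": "play_rows", "kwargs": {"commands": "0.2 0.4 0 0 0 0;0.37 0.71 0 0 0 0;0.37 0.71 0 0 0 0;0.37 0.71 0 0 0 0;0.37 0.71 0 0 0 0;0.37 0.71 0 0 0 0;0.37 0.71 0 0 0 0;0.37 0.71 0 0 0 0;0.37 0.71 0 0 0 0;0.37 0.71 0 0 0 0;0.37 0.71 0 0 0 0;0.37 0.71 0 0 0 0;0.37 0.71 0 0 0 0;0.37 0.71 0 0 0 0;0.17 0.31 0 0 0 0;0 0 0 0 0 0;0 0 0 0 0 0;0 0 0 0 0 0"}}

```text
time_s: 43.4
tcp_pos: [0.5946, -0.0436, 0.2335]
ee_rot: [[0.996, 0.089, -0.001], [0.089, -0.996, -0.0], [-0.001, 0.0, -1.0]]
wrist_force: [-0.6, -1.1, -2.7]
gripper_width: 0.527
gripper_force: 29.8
```

```bash
python3 plan.py 595.3 -42.5 234 94.8 1; python3 - <<'E'
from h import *
im,d,ci=cap("scene");cv2.imwrite("pics/s4.png",im[60:420,100:580])
E
```

```text
t 43.4 tcp [594.6 -43.6 233.5] F [-0.6 -1.1 -2.7] w 45.8 gf 29.8 j6 84
total mm [0.7 1.1 0.5] deg [ 0.01 -0.04 -0.33]
per row: 0.023 0.035 0.016 0.001 -0.005 -0.039
```

View pics/s4.png

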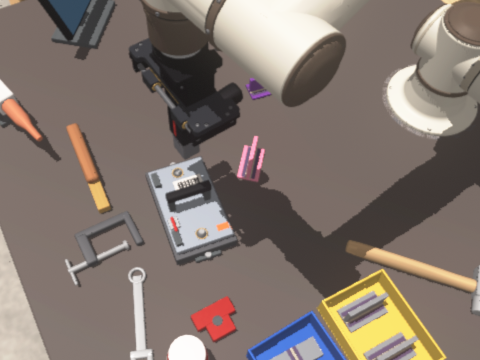

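The scanner hangs upright over the seated plate's label side, and the pins show in both holes (crop (177,172) and (201,232)). I'll hold still for 2 s.

>>> {"fn": "play_rows", "kwargs": {"commands": "0.02 0.03 0 0 0 0;0 0 0 0 0 0;0 0 0 0 0 0;0 0 0 0 0 0;0 0 0 0 0 0;0 0 0 0 0 0;0 0 0 0 0 0;0 0 0 0 0 0;0 0 0 0 0 0;0 0 0 0 0 0;0 0 0 0 0 0;0 0 0 0 0 0;0 0 0 0 0 0;0 0 0 0 0 0;0 0 0 0 0 0;0 0 0 0 0 0;0 0 0 0 0 0;0 0 0 0 0 0;0 0 0 0 0 0;0 0 0 0 0 0"}}

```text
time_s: 45.45
tcp_pos: [0.5958, -0.0419, 0.2337]
ee_rot: [[0.996, 0.09, 0.0], [0.09, -0.996, 0.0], [0.0, -0.0, -1.0]]
wrist_force: [-0.3, -0.8, -2.8]
gripper_width: 0.524
gripper_force: 29.8
```

```bash
python3 plan.py 440 -341.1 236 95.2 14; python3 - <<'E'
from h import *
im,d,ci=cap("wrist");P=cloud(d,ci)*1000;Z=P[...,2];X=P[...,0];Y=P[...,1]
m=(Z>200)&(Z<290)&(abs(X-595)<30)&(abs(Y+42)<25);m[300:]=0
p=P[m];print(m.sum(),np.percentile(Z[m],[5,50,95]) if m.sum() else "")
if m.sum()>20:
    A=np.c_[p[:,:2]-p[:,:2].mean(0),np.ones(len(p))];print("plane",np.linalg.lstsq(A,p[:,2],rcond=None)[0])
E
```

```text
t 45.5 tcp [595.8 -41.9 233.7] F [-0.3 -0.8 -2.8] w 45.6 gf 29.8 j6 84
total mm [-155.8 -299.2    2.3] deg [-0.    0.    0.02]
per row: -0.371 -0.712 0.006 -0.0 0.0 0.0
5036 [215.9575508  247.92845464 268.31335483]
plane [2.27206629e+00 1.46571364e-01 2.45275120e+02]
```

```bash
python3 - <<'E'
from h import *
im,d,ci=cap("wrist");P=cloud(d,ci)*1000;Z=P[...,2];X=P[...,0];Y=P[...,1]
m=(Z>262)&(Z<290)&(abs(X-595)<26)&(abs(Y+42)<20);m[300:]=0
p=P[m];print(m.sum())
for lo in range(200,290,10):
    k=(Z>=lo)&(Z<lo+10)&(abs(X-600)<60)&(abs(Y+42)<25);k[300:]=0
    if k.sum(): print(lo,k.sum(),np.round([X[k].min(),X[k].max(),Y[k].mean()]))
E
```

```text
1002
200 159 [611. 616. -38.]
210 319 [610. 619. -41.]
220 612 [610. 620. -40.]
230 739 [609. 619. -41.]
240 898 [609. 620. -41.]
250 1014 [609. 620. -40.]
260 1275 [610. 620. -40.]
270 18 [616. 619. -39.]
```

The head's front face stays vertical (x about 610–620 from z 200 to 270), so the scanner is upright. I'll return it to the holder.

>>> {"fn": "play_rows", "kwargs": {"commands": "-0.2 -0.4 0 0 0 0;-0.37 -0.71 0 0 0 0;-0.37 -0.71 0 0 0 0;-0.37 -0.71 0 0 0 0;-0.37 -0.71 0 0 0 0;-0.37 -0.71 0 0 0 0;-0.37 -0.71 0 0 0 0;-0.37 -0.71 0 0 0 0;-0.37 -0.71 0 0 0 0;-0.37 -0.71 0 0 0 0;-0.37 -0.71 0 0 0 0;-0.37 -0.71 0 0 0 0;-0.37 -0.71 0 0 0 0;-0.37 -0.71 0 0 0 0;-0.17 -0.33 0 0 0 0;0 0 0 0 0 0;0 0 0 0 0 0;0 0 0 0 0 0"}}

```text
time_s: 47.35
tcp_pos: [0.4407, -0.3402, 0.2337]
ee_rot: [[0.996, 0.091, 0.0], [0.091, -0.996, 0.0], [0.0, -0.0, -1.0]]
wrist_force: [0.1, 0.2, -1.3]
gripper_width: 0.526
gripper_force: 29.8
```

```bash
python3 plan.py 440 -341.1 130 95.1 5
```

```text
t 47.4 tcp [ 440.7 -340.2  233.7] F [ 0.1  0.2 -1.3] w 45.7 gf 29.8 j6 116
total mm [  -0.7   -0.9 -103.7] deg [-0.01  0.01 -0.13]
per row: -0.004 -0.006 -0.691 -0.0 0.0 -0.003
```

>>> {"fn": "play_rows", "kwargs": {"commands": "-0.02 -0.03 -0.6 0 0 0;0 0 -0.7 0 0 0;0 0 -0.7 0 0 0;0 0 -0.7 0 0 0;0 0 -0.4 0 0 0;0 0 -0.4 0 0 0;0 0 -0.4 0 0 0;0 0 -0.4 0 0 0;0 0 0 0 0 0;0 0 0 0 0 0"}}

```text
time_s: 48.35
tcp_pos: [0.44, -0.3418, 0.1047]
ee_rot: [[0.996, 0.091, -0.0], [0.091, -0.996, -0.0], [-0.0, 0.0, -1.0]]
wrist_force: [0.4, 0.3, -1.9]
gripper_width: 0.526
gripper_force: 29.8
```

>>> {"fn": "play_rows", "kwargs": {"commands": "0 0 -0.2 0 0 0;0 0 -0.2 0 0 0;0 0 -0.15 0 0 0;0 0 0 0 0 0;0 0 0 0 0 0"}}

```text
time_s: 48.85
tcp_pos: [0.4398, -0.3417, 0.0881]
ee_rot: [[0.996, 0.09, -0.0], [0.09, -0.996, 0.0], [-0.0, -0.0, -1.0]]
wrist_force: [0.4, 0.4, -2.4]
gripper_width: 0.527
gripper_force: 29.9
```

>>> {"fn": "play_rows", "kwargs": {"commands": "0 0 0 0 0 0;0 0 0 0 0 0;0 0 0 0 0 0;0 0 0 0 0 0;0 0 0.5 0 0 0;0 0 0.8 0 0 0;0 0 0.9 0 0 0;0 0 0.9 0 0 0;0 0 0.9 0 0 0;0 0 0.9 0 0 0;0 0.9 0 0 0 0;0 0.9 0 0 0 0;0 0.9 0 0 0 0;0 0.9 0 0 0 0;0 0.9 0 0 0 0;0 0.9 0 0 0 0;0 0 0 0 0 0;0 0 0 0 0 0", "grip": 72}}

```text
time_s: 50.65
tcp_pos: [0.4399, -0.1793, 0.2355]
ee_rot: [[0.996, 0.092, 0.001], [0.092, -0.996, -0.0], [0.001, 0.0, -1.0]]
wrist_force: [0.1, 0.7, 0.1]
gripper_width: 0.824
gripper_force: 0.0
```

```bash
python3 sc.py; python3 plan.py 440 -341 230 95 1; python3 - <<'E'
from h import *
im,d,ci=cap("scene");cv2.imwrite("pics/s5.png",im)
P=cloud(d,ci)*1000
im,d,ci=cap("top");P=cloud(d,ci)*1000;Z=P[...,2];X=P[...,0];Y=P[...,1]
m=(Z>33)&(Z<42)&(X<690)&(X>530)&(abs(Y+10)<110)
c,sz,a=cv2.minAreaRect(P[m][:,:2].astype(np.float32));print("plate",np.round(c,1),np.round(sz,1),a)
E
```

```text
head top 0 [0. 0.] [0. 0.] 0.0
foot 69 [ 378.  -302.1] [28.1 73.6] 40.3
rim 0 [0. 0.] [0. 0.] 0.0
handle 527 [ 359.9 -350. ] [56.9 29.7] 4.1
t 50.7 tcp [ 439.9 -179.8  235.4] F [ 0.6 -0.1  0.2] w 71.9 gf 0.0 j6 98
total mm [ 1.000e-01 -1.612e+02 -5.400e+00] deg [ 0.01  0.03 -0.2 ]
per row: 0.003 -5.374 -0.179 0.002 0.003 -0.024
plate [617.9 -11.9] [180.3  95.3] 81.85648345947266
```

View pics/s5.png

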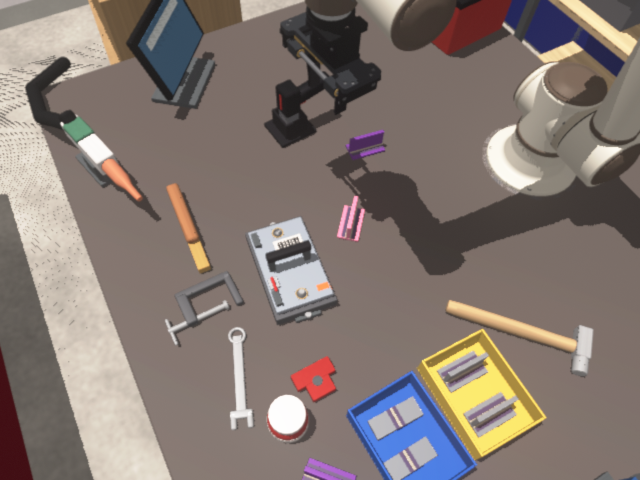

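The final scene view shows the plate seated on the base, both flats in blue, both tees in yellow, and the scanner upright in its holder at (290,110). The other tools are where they were, and the arm is clear.

```bash
python3 -c "
from station import r
print(r.finish_job())"
```

```text
the job is handed in; nothing more can be done
None
```

The job is handed in at about 51 s of the 210 s allowed, with no verdict returned: both flats are in the blue tray and both tees in the yellow, the plate is seated flush on both pins, the label was scanned from about 12 cm for 2 s, the scanner is back upright in its holder, and no other tool was seen to move.

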